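# Unhook the wide screw caddy from its keyhole stud

### The job

Take the wider of the two screw caddies off the hanging board: slide it straight up until the stud head sits in the wide end of its keyhole, then draw it off towards you. Set it down gently and upright in the middle of the white panel and let go; do not tip it on the way, and leave the narrow caddy hanging.

Things in the scene. Friction and masses are not known exactly. Their poses are not given: they have to be found in the camera images.
- wide_caddy_grip (a point): WIDE caddy: open metal tray 130 wide (y), 85 deep (x), 50 mm high, 0.3 kg. The point is on its middle grip, an upright wooden tab 14 thick (y), 44 long (x), 50 to 108 mm above the underside; the point is 88 above it. z up, +x towards the hanging board. Hangs by a rear plate with keyhole: lift it 33 mm (27 to 38) to the wide end, then draw it 15 mm or more along -x to clear the stud.
- narrow_caddy_grip (a point): The same point on the NARROW caddy, 76 mm wide, else alike; either may hang left or right, 200 mm apart. Both caddies' rear plates (5 thick, 60 wide, outer face 42.5 mm behind the point) rise 120 mm above the underside. Keyhole: wide end 32 mm across, centre 70 above the underside; 13 mm slot above it; the stud is 103 above the underside when hanging.
- hanging_board: Upright plywood board fixed to the table, 400 wide (y), 18 thick (x), 212 mm high. Origin on the table under the panel's middle; x points from front face (x = -9 mm) to back; its foot shows 11 mm in front. The caddies hang square to it on two steel studs at y = +100 and -100, z = 183 mm: shank 8 thick, 7 long, then a head 20 across, 4 thick.
- white_panel: White board 234 x 294 mm (x, y), 13 mm thick, lying loose and flat on the table with nothing on it. Origin at the centre of its underside.

How it is judged (in metres and radians):
On the way, in this order (a step that is already met when the one before it is completed fails the run):
1. the wide caddy is drawn clear in front of the hanging board, held upright (x of wide_caddy_grip in the frame of hanging_board below -0.07 m and height (world z) of wide_caddy_grip above 0.15 m and contact force between the fingers and wide_caddy above 0.5 N), for 0.05 s.
2. it is still held when its underside is within 15 mm of the white panel (horizontal distance between wide_caddy_grip and white_panel below 0.06 m and height (world z) of wide_caddy_grip below 0.116 m and contact force between the fingers and wide_caddy above 0.5 N), for 0.05 s.
At the end, for the whole second after the job is handed in: The wide caddy stands upright (within 7 degrees) and at rest, flat on the white panel, its middle within 50 mm of the panel's middle; the narrow caddy still hangs within 20 mm of where it was (horizontal distance between wide_caddy_grip and white_panel below 0.05 m and height (world z) of wide_caddy_grip between 0.094 and 0.108 m and angle between wide_caddy_grip's own z axis and vertical below 0.12 rad and linear speed of wide_caddy below 0.02 m/s and distance of narrow_caddy_grip from where it was at the start of the episode below 0.02 m); the robot touches nothing.
It fails at once if the wide caddy is tipped by more than 35 degrees (angle between wide_caddy_grip's own z axis and vertical above 0.61 rad).
It fails at once if the narrow caddy is moved by more than 30 mm (distance of narrow_caddy_grip from where it was at the start of the episode above 0.03 m).
It also fails if it takes over 45 s, if anything falls off the work surface, if the arm or the gripper's body presses on something with over 40 N, if the wrist force passes 120 N, or if a joint passes its speed limit or range.

### The arm

A 6-joint arm with a two-finger parallel gripper is mounted at the origin on a cart in front of the work surface, level with it; the furniture and walls round the work are solid. World frame = base frame: x ahead of the robot, y to its left, z up, the work surface at z = 0. Lengths are in m, angles in degrees, forces in N, time in s.
With the tool pointing down it reaches from about 0.375 to 0.9 m from the base axis. Payload 3.1 kg.
Tool frame: the origin (TCP) lies on the centre line of the jaws, within the pads' length; the fingertips stand 11 mm ahead of it and the grasp point (between the pads) lies 8 mm behind it; z points along the fingers, y is the line along which they close (so a half turn about z gives the same grasp; the last joint's range is limited). The gripper opens to 87 mm and grips with 3 to 60 N. Pads are 19 mm wide; open, the fingers measure 117 mm over their backs; the gripper's body (75 mm by 190 mm) begins 51 mm behind the grasp point.
Start: joints at [-87.462, 30.224, 82.088, -0, 67.689, -10.227], TCP at [0.138, -0.61, 0.234] pointing down, gripper open.
Joint ranges: [-176.69, 176.69], [-43.24, 126.21], [12.49, 139.97], [-82, 262], [0, 151.66], [-163.58, 163.58]. Speed limits (degrees/s): [159.86, 159.86, 180, 180, 180, 180].

### API

Orientations are given as a 3x3 rotation matrix whose columns are the frame's x, y, z axes.
In Python, from rig import * gives the robot as it stands.
- The arm moves only by the shell command python3 -m inch 'ROWS'. ROWS is JSON, a list of rows, each an object of numbers: "gripper": the opening in per cent of the stroke, from 0 (shut) to 100 (fully open); "dx", "dy", "dz": the shift along the tool's x, y, z in mm; "turn": the turn about the tool's z in rad. A call has 1 to 12 rows; each row is the pose to reach, as a shift and turn from the pose commanded when the call began, along the tool's axes at that moment; what a row does not reach only later rows make up. A row lasts 1/10 s, in which the tool goes at most 50 mm and 8.59 degrees, less where a joint would pass 70% of its speed; a pose out of reach is approached as far as the arm can. A call with a gripper value outside its range is refused whole. The fingers move at their own pace and stop on an object; the grip force is fixed at half the most. Time passes only in rows, so rows that repeat a pose let the fingers close. It gives the time, the measured TCP pose, the force and the opening at its end, in the units of the state.
- read_state(): the state, without advancing time (a new reading comes with each control period).
- capture(name): name is "scene" or "top" or "wrist"; returns the picture (420x560x3 uint8, red, green, blue); there is no depth.
- get_calibration(name): a dict with "camera_matrix" (3x3 intrinsics, pixels), "world_to_cam" (4x4, takes a point from world to camera coordinates); the wrist camera has in their place "T_tool_cam" (4x4, takes a point from camera to tool coordinates, whose origin is the TCP and whose axes are the flange's). Camera axes: x right, y down, z forward; pixel columns grow to the right and rows downward; lengths in m; the calibration is good to about 2 mm. A picture is of the moment at which its call begins: read the wrist's pose just before it. get_calibration takes no time and is no camera call.
- hand_in(): hands the job in, once; it reports no verdict.
Trained networks look in the newest picture that a camera, given by its name, has taken for a name from the list of things; names that differ only in an ending like _2 or _b are one class to them, and where a whole thing is asked for, a point or a joint stands for the part that bears it (a point fixed in the world has none). Each returns a list of dicts, best first, with "score" (0 to 1); they miss things now and then, are a little off and sometimes report something else, mostly with a low value. They report only what shows in the picture. A call takes as long as a camera call.
- recognise(camera, query): "extent" ([centre column, centre row, width, height] in pixels, round what is visible of it).
The state is a dict: "time_s": time; "joint_positions": joint angles; "qvel": joint speeds; "tau": joint torques, N m; "position": TCP position; "tcp_rot": TCP orientation; "force": force on the tool from outside, world axes, zero at the start; "moment": the same for the moment, N m; "opening": opening from 0.0 (shut) to 1.0 (fully open).
Only numpy, scipy, OpenCV 4.12 (cv2) and the standard library are available. Lean on these libraries where they do the work, as an engineer would, in place of code of your own. Each camera call takes 0.05 s, during which the arm holds its last target. There are 200 camera calls.

## Working session

There is one attempt and no reset: what is moved stays moved. The work goes in short steps, Python scripts to look and compute and a shell command to move; the robot and the scene stay as the last step left them, time stands still between calls to the robot, and variables do not carry over. Pictures are saved under pics/ and viewed, on a budget of 10 in all, crops included, one or two more only if the job needs it, and the job is handed in when it is done.

```bash
mkdir -p pics; python3 - <<'E'
from rig import *
import cv2,numpy as np
s=read_state();print(s['time_s'],s['position'],np.round(s['tcp_rot'],3).tolist(),s['opening'])
ims=[]
for c in ['scene','top']:
    im=capture(c); cv2.imwrite(f'pics/{c}0.png',im[:,:,::-1])
    for q in ['wide_caddy_grip','narrow_caddy_grip','hanging_board','white_panel']:
        print(c,q,[(np.round(d['extent']).tolist(),round(d['score'],2)) for d in recognise(c,q)[:3]])
    k=get_calibration(c); print(np.round(k['camera_matrix'],1).tolist(),np.round(k['world_to_cam'],4).tolist())
E
```

```text
0.0 [ 0.13807346 -0.60885308  0.2325865 ] [[0.975, 0.221, -0.0], [0.221, -0.975, 0.002], [0.0, -0.002, -1.0]] 0.999775472201117
scene wide_caddy_grip [([276.0, 151.0, 55.0, 64.0], 0.6)]
scene narrow_caddy_grip [([323.0, 195.0, 52.0, 66.0], 0.73)]
scene hanging_board [([279.0, 150.0, 57.0, 69.0], 0.7), ([334.0, 178.0, 130.0, 151.0], 0.68)]
scene white_panel [([292.0, 345.0, 164.0, 149.0], 0.81), ([278.0, 150.0, 54.0, 63.0], 0.55)]
[[379.8, 0.0, 283.4], [0.0, 379.8, 211.0], [0.0, 0.0, 1.0]] [[0.871, -0.4912, -0.0112, -0.5037], [-0.3722, -0.6449, -0.6675, 0.2309], [0.3206, 0.5856, -0.7445, 0.8171], [0.0, 0.0, 0.0, 1.0]]
top wide_caddy_grip [([211.0, 180.0, 58.0, 51.0], 0.87)]
top narrow_caddy_grip [([298.0, 177.0, 33.0, 46.0], 0.97)]
top hanging_board [([253.0, 141.0, 186.0, 60.0], 0.57)]
top white_panel [([381.0, 272.0, 123.0, 96.0], 0.63)]
[[526.4, 0.0, 270.8], [0.0, 526.4, 214.9], [0.0, 0.0, 1.0]] [[0.0293, -0.9992, -0.0264, -0.0469], [-0.9985, -0.028, -0.0479, 0.5429], [0.0471, 0.0278, -0.9985, 1.298], [0.0, 0.0, 0.0, 1.0]]
```

View pics/scene0.png

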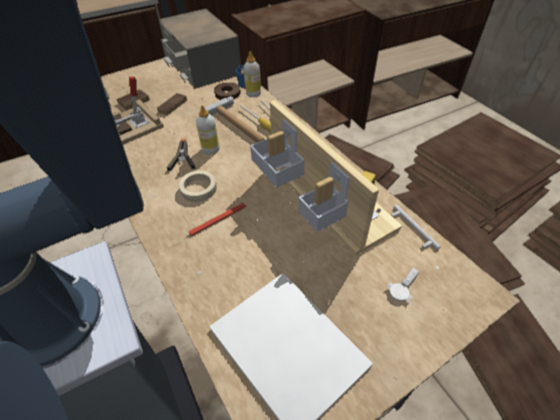

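View pics/top0.png

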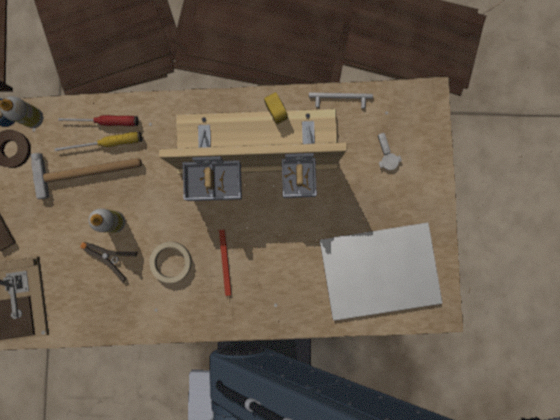

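The scene shows two caddies hanging on the board's front. In the top picture the wide one is at (211,180), with its tab at about (209,178), and the narrow one is at (298,177). The white panel is at (381,272). I'll project these to positions and enlarge the caddy area.

```bash
cat > h.py <<'E'
from rig import *
import cv2,numpy as np
def ray(c,px,z,T=None):
    k=get_calibration(c);K=np.array(k['camera_matrix'])
    if T is None: T=np.linalg.inv(np.array(k['world_to_cam']))
    d=T[:3,:3]@np.linalg.solve(K,[px[0],px[1],1.]);o=T[:3,3]
    return o+d*(z-o[2])/d[2]
def wristT():
    s=read_state();T=np.eye(4);T[:3,:3]=s['tcp_rot'];T[:3,3]=s['position']
    return T@np.array(get_calibration('wrist')['T_tool_cam'])
E
python3 - <<'E'
from h import *
im=cv2.imread('pics/top0.png')
cv2.imwrite('pics/crop1.png',cv2.resize(im[130:210,150:350],None,fx=4,fy=4,interpolation=cv2.INTER_CUBIC))
m=(im.min(2)>135).astype(np.uint8);m[:200]=0
c=max(cv2.findContours(m,0,1)[0],key=cv2.contourArea);r=cv2.minAreaRect(c);print(r)
P=np.array([ray('top',p,.013) for p in cv2.boxPoints(r)]);print(P,P.mean(0),[np.linalg.norm(P[i]-P[i-1]) for i in range(4)])
for n,p,z in [('wide',(209,178),.188),('narrow',(300,174),.188),('bl',(161,158),.212),('br',(346,150),.212)]:print(n,ray('top',p,z))
print(get_calibration('wrist'))
E
```

```text
((380.192138671875, 270.7080383300781), (80.8693618774414, 109.77853393554688), 80.96051788330078)
[[ 0.48674451 -0.15416567  0.013     ]
 [ 0.53703671 -0.41988904  0.013     ]
 [ 0.3423323  -0.45369332  0.013     ]
 [ 0.29168708 -0.19017522  0.013     ]] [ 0.41445015 -0.30448081  0.013     ] [np.float64(0.19835345024353224), np.float64(0.2704407759677206), np.float64(0.19761714913541806), np.float64(0.26834068978293024)]
wide [0.61215292 0.10007052 0.188     ]
narrow [ 0.62598286 -0.09680485  0.188     ]
bl [0.6495317 0.2006812 0.212    ]
br [ 0.67642381 -0.19193514  0.212     ]
{'camera_matrix': array([[358.44032766,   0.        , 280.07015195],
       [  0.        , 358.44032766, 206.5718469 ],
       [  0.        ,   0.        ,   1.        ]]), 'T_tool_cam': array([[-9.29003097e-04, -9.68305758e-01, -2.49766083e-01,
         6.79941049e-02],
       [ 9.99999390e-01, -7.50226270e-04, -8.10975255e-04,
        -2.81456888e-04],
       [ 5.97890933e-04, -2.49766684e-01,  9.68305864e-01,
        -1.50543960e-01],
       [ 0.00000000e+00,  0.00000000e+00,  0.00000000e+00,
         1.00000000e+00]])}
```

View pics/crop1.png

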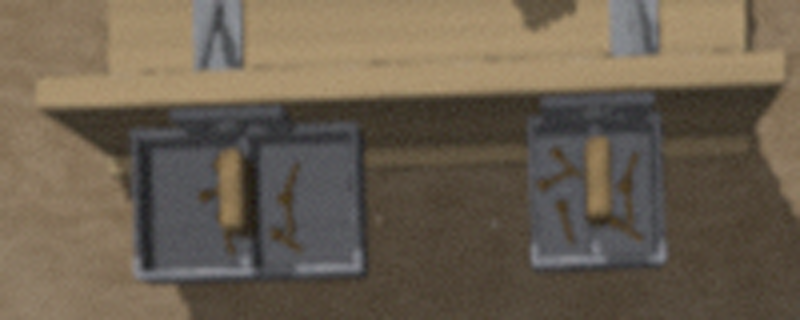

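The tab positions agree with the board geometry: front face plus spacing gives (0.613, 0.101), and the direct projection gives (0.612, 0.100). Board yaw is about 3.9°. I'll move over the wide caddy.

```bash
python3 -m inch '[{"dx":30,"dy":-30,"dz":-10},{"dx":60,"dy":-62,"dz":-20},{"dx":95,"dy":-97,"dz":-30},{"dx":130,"dy":-132,"dz":-47},{"dx":165,"dy":-167,"dz":-47,"turn":0.05},{"dx":200,"dy":-202,"dz":-47,"turn":0.1},{"dx":235,"dy":-238,"dz":-47,"turn":0.155},{"dx":270,"dy":-274,"dz":-47,"turn":0.155},{"dx":305,"dy":-310,"dz":-47,"turn":0.155},{"dx":340,"dy":-346,"dz":-47,"turn":0.155},{"dx":375,"dy":-382,"dz":-47,"turn":0.155},{"dx":410,"dy":-418,"dz":-47,"turn":0.155}]'
cat >> h.py <<'E'
def rows_to(x,y,z,yaw=None):
    s=read_state();R=np.array(s['tcp_rot']);d=(np.array([x,y,z])-s['position'])*1000
    w=np.degrees(np.arctan2(R[1,0],R[0,0]))
    print('t',s['time_s'],'pos',np.round(s['position'],4),'yaw',w.round(2),'tool d',np.round(R.T@d,1),'turn',None if yaw is None else np.radians(w-yaw).round(3),'F',np.round(s['force'],1),'op',s['opening'])
E
python3 -c "
from h import *
rows_to(.57,.1,.28,3.9)"
```

```text
t 0.5 pos [ 0.1381 -0.6095  0.2335] yaw 12.77 tool d [ 578.  -596.5  -46.4] turn 0.155 F [-1.3  0.1  0. ] op 1.0006994180252868invalid input
```

The call was refused and nothing moved, so each row probably needs every key.

```bash
python3 -m inch '[{"gripper":100,"dx":30,"dy":-30,"dz":-10,"turn":0},{"gripper":100,"dx":60,"dy":-62,"dz":-20,"turn":0},{"gripper":100,"dx":95,"dy":-97,"dz":-30,"turn":0},{"gripper":100,"dx":130,"dy":-132,"dz":-47,"turn":0},{"gripper":100,"dx":165,"dy":-167,"dz":-47,"turn":0.05},{"gripper":100,"dx":200,"dy":-202,"dz":-47,"turn":0.1},{"gripper":100,"dx":235,"dy":-238,"dz":-47,"turn":0.155},{"gripper":100,"dx":270,"dy":-274,"dz":-47,"turn":0.155},{"gripper":100,"dx":305,"dy":-310,"dz":-47,"turn":0.155},{"gripper":100,"dx":340,"dy":-346,"dz":-47,"turn":0.155},{"gripper":100,"dx":375,"dy":-382,"dz":-47,"turn":0.155},{"gripper":100,"dx":410,"dy":-418,"dz":-47,"turn":0.155}]'
python3 -c "
from h import *
rows_to(.57,.1,.28,3.9)"
```

```text
time_s: 1.7
position: [0.445, -0.112, 0.281]
tcp_rot: [[0.998, 0.068, 0.001], [0.068, -0.998, -0.001], [0.001, 0.001, -1.0]]
force: [0.7, -1.2, -0.3]
opening: 1.0
t 1.7 pos [ 0.445 -0.112  0.281] yaw 3.88 tool d [ 139.1 -203.     1. ] turn -0.0 F [ 0.7 -1.2 -0.3] op 1.0004520432466035
```

```bash
python3 -m inch '[{"gripper":100,"dx":25,"dy":-40,"dz":0,"turn":0},{"gripper":100,"dx":55,"dy":-80,"dz":0,"turn":0},{"gripper":100,"dx":82,"dy":-120,"dz":0,"turn":0},{"gripper":100,"dx":110,"dy":-160,"dz":0,"turn":0},{"gripper":100,"dx":130,"dy":-190,"dz":0,"turn":0},{"gripper":100,"dx":139,"dy":-203,"dz":0,"turn":0},{"gripper":100,"dx":139,"dy":-203,"dz":0,"turn":0},{"gripper":100,"dx":139,"dy":-203,"dz":0,"turn":0}]' | head -3
python3 - <<'E'
from h import *
T=wristT(); np.save('T1.npy',T); im=capture('wrist'); cv2.imwrite('pics/w1.png',im[:,:,::-1])
for q in ['wide_caddy_grip','narrow_caddy_grip']: print([(d['extent'],d['score']) for d in recognise('wrist',q)[:2]])
rows_to(.608,.1005,.164,3.9)
E
```

```text
time_s: 2.5
position: [0.5682, 0.0973, 0.2803]
tcp_rot: [[0.998, 0.068, -0.001], [0.068, -0.998, -0.001], [-0.002, 0.001, -1.0]]
[([280.4, 134.6, 168.7, 112.0], 0.74)]
[]
t 2.65 pos [0.5683 0.0966 0.2806] yaw 3.77 tool d [ 40.   -1.3 116.6] turn -0.002 F [ 0.3 -0.1  0.6] op 0.9994716356510975
```

View pics/w1.png

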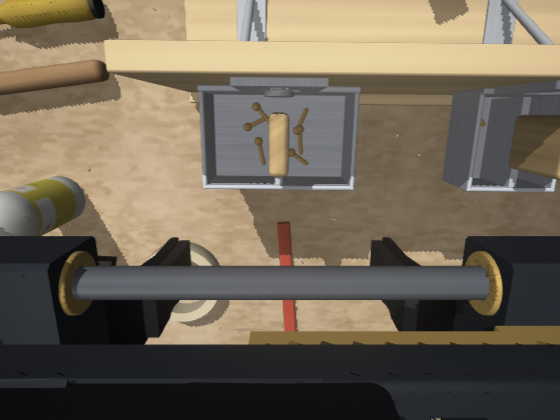

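The tab top face spans columns 269–288 and rows 113–176, and the board edge is level in the picture, so the yaw is right. The keyhole and stud are behind it at (279,91).

```bash
python3 - <<'E'
from h import *
T=np.load('T1.npy')
for p,z in [((278.5,113),.188),((278.5,176),.188),((278.5,144),.188),((269,144),.188),((288,144),.188),((120,75),.212),((540,78),.212)]: print(p,ray('wrist',p,z,T))
E
```

```text
(278.5, 113) [0.63646751 0.10331731 0.188     ]
(278.5, 176) [0.59483318 0.10057552 0.188     ]
(278.5, 144) [0.61643515 0.1019981  0.188     ]
(269, 144) [0.61601049 0.10834226 0.188     ]
(288, 144) [0.61685982 0.09565384 0.188     ]
(120, 75) [0.65146429 0.19562932 0.212     ]
(540, 78) [ 0.66601485 -0.0460069   0.212     ]
```

```bash
python3 -m inch '[{"gripper":100,"dx":15,"dy":-1,"dz":15,"turn":0},{"gripper":100,"dx":30,"dy":-2,"dz":30,"turn":0},{"gripper":100,"dx":41,"dy":-2,"dz":45,"turn":0},{"gripper":100,"dx":41,"dy":-2,"dz":60,"turn":0},{"gripper":100,"dx":41,"dy":-2,"dz":70,"turn":0},{"gripper":100,"dx":41,"dy":-2,"dz":70,"turn":0},{"gripper":100,"dx":41,"dy":-2,"dz":70,"turn":0}]' | head -5
python3 -c "
from h import *
rows_to(.61,.1017,.164,3.9);rows_to(.61,.1017,.164,3.9)"
```

```text
time_s: 3.35
position: [0.6097, 0.1024, 0.211]
tcp_rot: [[0.998, 0.067, 0.0], [0.067, -0.998, -0.0], [0.0, 0.0, -1.0]]
force: [0.4, 1.1, 0.1]
opening: 0.999
t 3.35 pos [0.6097 0.1024 0.211 ] yaw 3.84 tool d [ 0.3  0.7 47. ] turn -0.001 F [0.4 1.1 0.1] op 0.9987923182093729
t 3.35 pos [0.6097 0.1024 0.211 ] yaw 3.84 tool d [ 0.3  0.7 47. ] turn -0.001 F [0.4 1.1 0.1] op 0.9987923182093729
```

```bash
python3 -m inch '[{"gripper":100,"dx":0,"dy":0,"dz":16,"turn":0},{"gripper":100,"dx":0,"dy":0,"dz":32,"turn":0},{"gripper":100,"dx":0,"dy":0,"dz":47,"turn":0},{"gripper":100,"dx":0,"dy":0,"dz":47,"turn":0},{"gripper":100,"dx":0,"dy":0,"dz":47,"turn":0}]'; python3 -m inch '[{"gripper":40,"dx":0,"dy":0,"dz":0,"turn":0},{"gripper":20,"dx":0,"dy":0,"dz":0,"turn":0},{"gripper":20,"dx":0,"dy":0,"dz":0,"turn":0},{"gripper":20,"dx":0,"dy":0,"dz":0,"turn":0},{"gripper":15,"dx":0,"dy":0,"dz":0,"turn":0},{"gripper":5,"dx":0,"dy":0,"dz":0,"turn":0},{"gripper":0,"dx":0,"dy":0,"dz":0,"turn":0},{"gripper":0,"dx":0,"dy":0,"dz":0,"turn":0},{"gripper":0,"dx":0,"dy":0,"dz":0,"turn":0},{"gripper":0,"dx":0,"dy":0,"dz":0,"turn":0}]'
```

```text
time_s: 3.85
position: [0.6102, 0.1029, 0.1645]
tcp_rot: [[0.998, 0.068, 0.001], [0.068, -0.998, -0.0], [0.001, 0.0, -1.0]]
force: [-0.4, -0.9, -0.3]
opening: 0.999
time_s: 4.85
position: [0.6097, 0.1028, 0.1635]
tcp_rot: [[0.998, 0.068, -0.0], [0.068, -0.998, -0.001], [-0.0, 0.0, -1.0]]
force: [0.1, -2.3, 0.6]
opening: 0.171
```

The gripper has closed on the tab, with an opening of about 14.9 mm. Now I'll lift 33 mm.

```bash
python3 -m inch '[{"gripper":0,"dx":0,"dy":0,"dz":-4,"turn":0},{"gripper":0,"dx":0,"dy":0,"dz":-9,"turn":0},{"gripper":0,"dx":0,"dy":0,"dz":-14,"turn":0},{"gripper":0,"dx":0,"dy":0,"dz":-19,"turn":0},{"gripper":0,"dx":0,"dy":0,"dz":-24,"turn":0},{"gripper":0,"dx":0,"dy":0,"dz":-29,"turn":0},{"gripper":0,"dx":0,"dy":0,"dz":-33,"turn":0},{"gripper":0,"dx":0,"dy":0,"dz":-33,"turn":0},{"gripper":0,"dx":0,"dy":0,"dz":-33,"turn":0},{"gripper":0,"dx":0,"dy":0,"dz":-33,"turn":0}]'
python3 - <<'E'
from h import *
im=capture('wrist'); cv2.imwrite('pics/w2.png',im[:,:,::-1])
rows_to(.61,.1,.197)
E
```

```text
time_s: 5.85
position: [0.6096, 0.103, 0.1964]
tcp_rot: [[0.998, 0.068, -0.0], [0.068, -0.998, -0.0], [-0.0, 0.0, -1.0]]
force: [-1.4, 0.3, -2.4]
opening: 0.156
t 5.9 pos [0.6097 0.1029 0.1963] yaw 3.88 tool d [ 0.1  2.9 -0.7] turn None F [-0.8 -0.4 -4.1] op 0.159512749897149
```

View pics/w2.png

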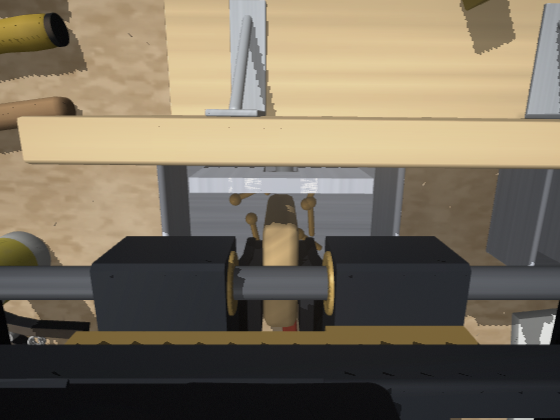

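The tab is between the pads at (280,260). The plate edge, at rows 178–192, is square to the board and has risen. The load is about 3 N, the caddy's own weight. Next I'll draw it off.

```bash
python3 -m inch '[{"gripper":0,"dx":-2,"dy":0,"dz":0,"turn":0},{"gripper":0,"dx":-5,"dy":0,"dz":0,"turn":0},{"gripper":0,"dx":-8,"dy":0,"dz":0,"turn":0},{"gripper":0,"dx":-11,"dy":0,"dz":0,"turn":0},{"gripper":0,"dx":-14,"dy":0,"dz":0,"turn":0},{"gripper":0,"dx":-14,"dy":0,"dz":0,"turn":0}]'
python3 -m inch '[{"gripper":0,"dx":-4,"dy":0,"dz":0,"turn":0},{"gripper":0,"dx":-10,"dy":0,"dz":0,"turn":0},{"gripper":0,"dx":-18,"dy":0,"dz":0,"turn":0},{"gripper":0,"dx":-28,"dy":0,"dz":0,"turn":0},{"gripper":0,"dx":-40,"dy":0,"dz":0,"turn":0},{"gripper":0,"dx":-55,"dy":0,"dz":0,"turn":0},{"gripper":0,"dx":-65,"dy":0,"dz":0,"turn":0},{"gripper":0,"dx":-70,"dy":0,"dz":0,"turn":0},{"gripper":0,"dx":-70,"dy":0,"dz":0,"turn":0}]'
python3 - <<'E'
from h import *
im=capture('scene'); cv2.imwrite('pics/s3.png',im[:,:,::-1])
rows_to(.41,-.304,.197,3.9)
E
```

```text
time_s: 6.5
position: [0.5952, 0.102, 0.1966]
tcp_rot: [[0.998, 0.068, -0.001], [0.068, -0.998, 0.0], [-0.001, -0.0, -1.0]]
force: [-0.2, 0.6, -3.2]
opening: 0.154
time_s: 7.4
position: [0.5252, 0.0973, 0.1967]
tcp_rot: [[0.998, 0.068, -0.0], [0.068, -0.998, -0.0], [-0.0, -0.0, -1.0]]
force: [-0.1, -0.3, -2.8]
opening: 0.161
t 7.45 pos [0.5262 0.0972 0.1968] yaw 3.88 tool d [-1.431e+02  3.925e+02 -3.000e-01] turn -0.0 F [-0.3 -0.3 -3.4] op 0.15502360063343565
```

View pics/s3.png

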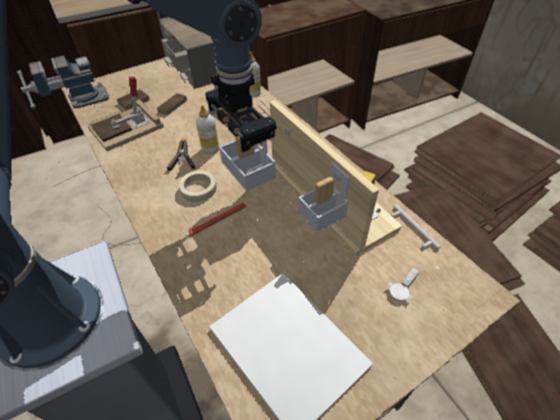

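The caddy is off the board and upright, and the narrow one still hangs at (323,205). I'll back off first, then go across to above the panel.

```bash
python3 -m inch '[{"gripper":0,"dx":-10,"dy":0,"dz":-3,"turn":0},{"gripper":0,"dx":-28,"dy":2,"dz":-8,"turn":0},{"gripper":0,"dx":-48,"dy":12,"dz":-12,"turn":0},{"gripper":0,"dx":-66,"dy":30,"dz":-15,"turn":0},{"gripper":0,"dx":-80,"dy":55,"dz":-15,"turn":0},{"gripper":0,"dx":-88,"dy":85,"dz":-15,"turn":0},{"gripper":0,"dx":-96,"dy":115,"dz":-15,"turn":0},{"gripper":0,"dx":-102,"dy":145,"dz":-15,"turn":0},{"gripper":0,"dx":-108,"dy":175,"dz":-15,"turn":0},{"gripper":0,"dx":-113,"dy":205,"dz":-15,"turn":0},{"gripper":0,"dx":-118,"dy":235,"dz":-15,"turn":0},{"gripper":0,"dx":-123,"dy":260,"dz":-15,"turn":0}]'
python3 -c "
from h import *
rows_to(.41,-.304,.197,3.9)"
```

```text
time_s: 8.65
position: [0.4209, -0.1723, 0.212]
tcp_rot: [[0.998, 0.067, 0.001], [0.067, -0.998, -0.001], [0.001, 0.001, -1.0]]
force: [0.5, 0.1, -3.0]
opening: 0.155
t 8.65 pos [ 0.4209 -0.1723  0.212 ] yaw 3.84 tool d [-19.7 130.6  15.1] turn -0.001 F [ 0.5  0.1 -3. ] op 0.15515844227790085
```

```bash
python3 -m inch '[{"gripper":0,"dx":-4,"dy":25,"dz":0,"turn":0},{"gripper":0,"dx":-8,"dy":52,"dz":0,"turn":0},{"gripper":0,"dx":-12,"dy":80,"dz":0,"turn":0},{"gripper":0,"dx":-16,"dy":105,"dz":0,"turn":0},{"gripper":0,"dx":-19,"dy":122,"dz":0,"turn":0},{"gripper":0,"dx":-20,"dy":130,"dz":0,"turn":0},{"gripper":0,"dx":-20,"dy":130,"dz":0,"turn":0},{"gripper":0,"dx":-20,"dy":130,"dz":0,"turn":0}]'|head -2
python3 - <<'E'
from h import *
im=capture('scene'); cv2.imwrite('pics/s4.png',im[:,:,::-1])
rows_to(.41,-.304,.197,3.9)
for p in [(283,277),(370,363),(211,330)]: print(ray('scene',p,.013))
E
```

```text
time_s: 9.45
position: [0.4094, -0.3003, 0.2113]
t 9.5 pos [ 0.4095 -0.3     0.2114] yaw 3.93 tool d [ 0.3  4.  14.4] turn 0.001 F [-0.2  0.3 -2.9] op 0.15697977764025942
[ 0.48318505 -0.16729373  0.013     ]
[ 0.53426386 -0.41894819  0.013     ]
[ 0.29244053 -0.20403454  0.013     ]
```

View pics/s4.png

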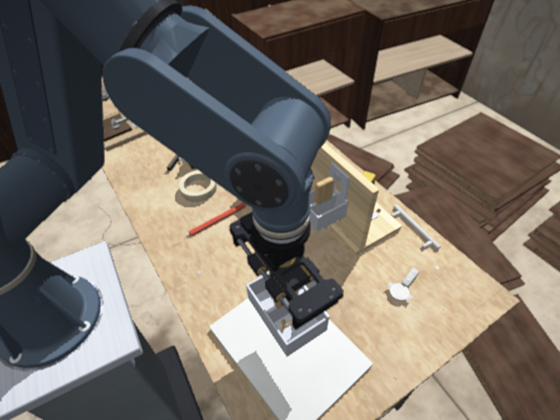

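The caddy hangs upright above the panel. The panel centre from the scene corners is (0.413, -0.311), and from the top view (0.414, -0.304). I'll lower to about 15 mm, then go slowly.

```bash
python3 -m inch '[{"gripper":0,"dx":0,"dy":2,"dz":8,"turn":0},{"gripper":0,"dx":0,"dy":6,"dz":22,"turn":0},{"gripper":0,"dx":0,"dy":6,"dz":40,"turn":0},{"gripper":0,"dx":0,"dy":6,"dz":58,"turn":0},{"gripper":0,"dx":0,"dy":6,"dz":76,"turn":0},{"gripper":0,"dx":0,"dy":6,"dz":90,"turn":0},{"gripper":0,"dx":0,"dy":6,"dz":99,"turn":0},{"gripper":0,"dx":0,"dy":6,"dz":103,"turn":0},{"gripper":0,"dx":0,"dy":6,"dz":105,"turn":0},{"gripper":0,"dx":0,"dy":6,"dz":107,"turn":0},{"gripper":0,"dx":0,"dy":6,"dz":107,"turn":0}]'; python3 -m inch '[{"gripper":0,"dx":0,"dy":0,"dz":1,"turn":0},{"gripper":0,"dx":0,"dy":0,"dz":2,"turn":0},{"gripper":0,"dx":0,"dy":0,"dz":3,"turn":0},{"gripper":0,"dx":0,"dy":0,"dz":4,"turn":0},{"gripper":0,"dx":0,"dy":0,"dz":5,"turn":0},{"gripper":0,"dx":0,"dy":0,"dz":5,"turn":0}]'
```

```text
time_s: 10.6
position: [0.4104, -0.3077, 0.1049]
tcp_rot: [[0.998, 0.068, 0.001], [0.068, -0.998, -0.001], [0.0, 0.001, -1.0]]
force: [-0.1, 0.7, -3.0]
opening: 0.158
time_s: 11.2
position: [0.4101, -0.3074, 0.0994]
tcp_rot: [[0.998, 0.068, -0.0], [0.068, -0.998, 0.0], [-0.0, -0.0, -1.0]]
force: [0.5, -0.3, -2.1]
opening: 0.154
```

```bash
python3 -m inch '[{"gripper":0,"dx":0,"dy":0,"dz":0.5,"turn":0},{"gripper":0,"dx":0,"dy":0,"dz":1,"turn":0},{"gripper":0,"dx":0,"dy":0,"dz":1.5,"turn":0},{"gripper":0,"dx":0,"dy":0,"dz":1.5,"turn":0}]'; python3 -m inch '[{"gripper":0,"dx":0,"dy":0,"dz":0.5,"turn":0},{"gripper":0,"dx":0,"dy":0,"dz":1,"turn":0},{"gripper":0,"dx":0,"dy":0,"dz":1,"turn":0}]'
```

```text
time_s: 11.6
position: [0.4101, -0.3075, 0.098]
tcp_rot: [[0.998, 0.068, -0.0], [0.068, -0.998, 0.0], [-0.0, -0.0, -1.0]]
force: [-0.8, 0.2, -3.5]
opening: 0.161
time_s: 11.9
position: [0.4102, -0.3076, 0.0971]
tcp_rot: [[0.998, 0.068, 0.0], [0.068, -0.998, -0.0], [0.0, 0.0, -1.0]]
force: [0.3, -0.3, -3.0]
opening: 0.157
```

Not in contact yet. I'll keep going in small steps.

```bash
python3 -m inch '[{"gripper":0,"dx":0,"dy":0,"dz":0.5,"turn":0},{"gripper":0,"dx":0,"dy":0,"dz":1,"turn":0},{"gripper":0,"dx":0,"dy":0,"dz":1,"turn":0}]'|grep -E 'pos|force'; python3 -m inch '[{"gripper":0,"dx":0,"dy":0,"dz":0.5,"turn":0},{"gripper":0,"dx":0,"dy":0,"dz":1,"turn":0},{"gripper":0,"dx":0,"dy":0,"dz":1,"turn":0}]'|grep -E 'pos|force'
```

```text
position: [0.4105, -0.3076, 0.0969]
force: [-0.7, -0.1, 5.6]
position: [0.4105, -0.3076, 0.0969]
force: [-0.2, 3.3, 11.7]
```

Contact is at TCP z 0.097, as predicted. I'll release gradually and retreat straight up.

```bash
python3 -m inch '[{"gripper":0,"dx":0,"dy":0,"dz":-1,"turn":0},{"gripper":25,"dx":0,"dy":0,"dz":-1,"turn":0},{"gripper":50,"dx":0,"dy":0,"dz":-1,"turn":0},{"gripper":80,"dx":0,"dy":0,"dz":-1,"turn":0},{"gripper":100,"dx":0,"dy":0,"dz":-1,"turn":0},{"gripper":100,"dx":0,"dy":0,"dz":-1,"turn":0},{"gripper":100,"dx":0,"dy":0,"dz":-1,"turn":0},{"gripper":100,"dx":0,"dy":0,"dz":-1,"turn":0}]'|grep -E 'force|open'; python3 -m inch '[{"gripper":100,"dx":0,"dy":0,"dz":-8,"turn":0},{"gripper":100,"dx":0,"dy":0,"dz":-20,"turn":0},{"gripper":100,"dx":0,"dy":0,"dz":-40,"turn":0},{"gripper":100,"dx":0,"dy":0,"dz":-65,"turn":0},{"gripper":100,"dx":0,"dy":0,"dz":-95,"turn":0},{"gripper":100,"dx":0,"dy":0,"dz":-125,"turn":0},{"gripper":100,"dx":-10,"dy":0,"dz":-150,"turn":0},{"gripper":100,"dx":-20,"dy":0,"dz":-160,"turn":0},{"gripper":100,"dx":-20,"dy":0,"dz":-160,"turn":0},{"gripper":100,"dx":-20,"dy":0,"dz":-160,"turn":0}]'
python3 - <<'E'
from h import *
T=wristT();np.save('T5.npy',T)
a=capture('wrist');r=[(d['extent'],d['score']) for d in recognise('wrist','wide_caddy_grip')[:1]];print(r)
b=capture('scene');print([(d['extent'],d['score']) for d in recognise('scene','narrow_caddy_grip')[:1]])
cv2.imwrite('pics/e5.png',cv2.resize(np.hstack([a,b])[:,:,::-1],(800,300),interpolation=cv2.INTER_AREA))
E
```

```text
force: [-0.3, -0.6, -0.2]
opening: 0.709
time_s: 14.3
position: [0.3896, -0.3084, 0.2557]
tcp_rot: [[0.998, 0.067, -0.0], [0.067, -0.998, 0.001], [-0.0, -0.001, -1.0]]
force: [-0.5, 0.9, -0.3]
opening: 1.0
[([284.6, 157.3, 142.2, 89.5], 0.64)]
[([324.2, 196.2, 50.1, 69.9], 0.83)]
```

View pics/e5.png

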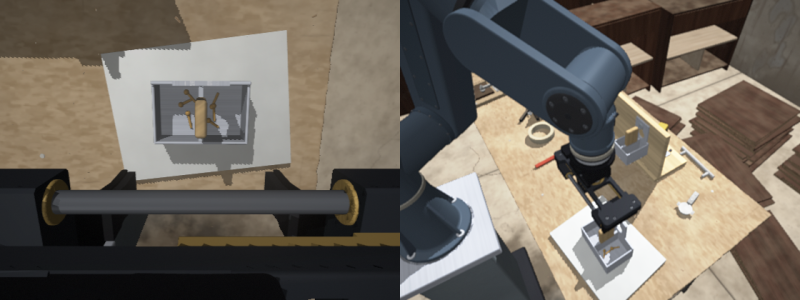

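The left half shows the caddy upright with its middle at (201,112), and the panel's middle is at about (201,107). The narrow caddy is still at its first position in the scene picture, and the gripper is clear. Handing in.

```bash
python3 -c "
from rig import *
print(hand_in())"
```

```text
the job is handed in; nothing more can be done
None
```

I took the wide caddy off the board, set it down upright in the middle of the white panel and handed the job in at about 14.5 s of the 45 s allowed. I lifted it 33 mm, drew it off the stud without snagging and let go once it touched the panel at the height I expected.

**Last checks:**
- **Wide caddy:** it stands upright, within about 1 cm of the panel's middle by the wrist picture.
- **Narrow caddy:** it still hangs where it was; the scene camera finds it at (324,196), against (323,195) at the start.
- **Gripper:** it is open and clear, with about 0 N on the tool.

**What failed or disagreed:**
- **Refused call:** my first move call was refused because its rows lacked some values. Nothing moved.
- **Panel size:** the panel measured about 0.27 x 0.20 m in the top picture, against the 0.294 x 0.234 m given. The top and scene views put its centre within 8 mm of each other, so I used that.

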